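# Set the polariscope analyser to its triangular marker and take the reading

## Task

Push the upright post of the polariscope's lever gently round with your fingertips, without gripping it, until the lever's pointer points at the triangular marker on the rim. Then press the button on the read-out box fully down to take the reading, and let it come up again with the pointer still on the marker. Do not disturb the lens on the window, the beaker, the bottle or the jar.

Things in the scene. Friction and masses are not known exactly. Their poses are not given: they have to be found in the camera images.
- polariscope: Fixed round white instrument with a blue foot: drum of 300 mm diameter (foot 308), flat top 55 mm above the table. Origin: centre of its underside, on the vertical turning axis of the analyser ring. Its x axis is the middle of the scale. Fixed to the table, but stands elsewhere each time, turned up to 0.3 rad.
- analyser (a joint): Angle (rad) of the black analyser ring (124 mm outside, 96 mm inside diameter, 14 mm high, on the drum's top) and its steel lever; the lever points along the polariscope's +x at 0, values grow anticlockwise seen from above, stops at -1.4 and 1.4. It stays where it is left; about 1.5 to 2 N at the post moves it (light dry friction).
- post_top (a point): Centre of the top of the upright steel post on the lever: round, 12 mm diameter, 85 mm from the turning axis, rises from the lever's top at 69 mm to 112 mm above the table. The lever is a flat radial bar, 12 mm wide, 6 mm thick, from the ring to 100 mm from the axis.
- pointer_tip (a point): Tip of the 4 mm wide pointer that ends the lever, 113 mm from the turning axis, 66 mm above the table.
- aim (a point): Point straight beyond the pointer's tip on the line of the lever, 132 mm from the turning axis: it lies over the centre of a marker when the pointer points at it.
- triangle: Triangular marker: dark steel equilateral triangle of 30 mm sides, 4 mm thick, flat on the drum's top, about 132 mm from the turning axis, one corner towards the axis. Origin: its centre, on its underside. Fixed; lies about 1 rad to one side or the other of the middle of the scale. Its axes mean nothing.
- disc: The other marker, on the other side of the scale: dark steel disc of 25 mm diameter, 4 mm thick. Not the one wanted. Origin: centre of its underside.
- readout: Fixed white read-out box, 110 x 90 x 40 mm, standing to the left or right of the polariscope, with a dark screen and one round button on its top. Origin: centre of its underside; x along the 110 mm side, screen on the +x half.
- read_top (a point): Centre of the top of the read-out's round grey push button (28 mm diameter, spring return, pressed straight down, travel 6 mm, 5 N fully down).
- read (a joint): How far the button is down (m): 0 released, 0.006 fully down.
- lens: Loose green glass lens, 40 mm diameter, 15 mm high, lying on the glass window (57 mm above the table) in the middle of the ring. Leave it. Origin: centre of its underside.
- beaker: Loose glass beaker, 70 mm diameter, 90 mm high, on the table at the side of the polariscope away from the read-out. Leave it. Origin: centre of its underside.
- flask: Loose white plastic bottle, 60 mm diameter, 150 mm high, on the table. Leave it. Origin: centre of its underside.
- jar: Loose amber glass jar, 56 mm diameter, 70 mm high, on the table. Leave it. Origin: centre of its underside.
Mind the look-alikes: they are no part of the job. What is shaped like the readout but yellow is not meant.

How it is judged:
By the outcome, as a careful person would: the job done as asked, in the order asked, and still so for the second after the job is handed in, with the robot touching nothing.
It also fails if it takes over 51 s, if anything falls off the work surface, if the arm or the gripper's body presses on something with over 40 N, if the wrist force passes 120 N, or if a joint passes its speed limit or range.

## Robot

A 7-joint arm with a two-finger parallel gripper is mounted at the origin on the work surface. World frame = base frame: x ahead of the robot, y to its left, z up, the work surface at z = 0. Lengths are in m, angles in rad, forces in N, time in s.
With the tool pointing down it reaches from about 0.4 to 0.9 m from the base axis. Payload 5.5 kg.
Tool frame: the origin (TCP) lies midway between the tips of the shut fingers; the grasp point (between the pads) lies 19 mm behind it (manip.grip_depth is the distance from the TCP to the grasp point, in m); z points along the fingers, y is the line along which they close (so a half turn about z gives the same grasp; the last joint's range is limited). The gripper opens to 92 mm and grips with 3 to 60 N. Pads are 19 mm wide; open, the fingers measure 130 mm over their backs; the gripper's body (75 mm by 190 mm) begins 47 mm behind the grasp point.
Start: joints at [1.377, 0.501, -0.427, 1.55, 0.221, 1.138, -0.21], TCP at [0.287, -0.583, 0.227] pointing down, gripper open.
Joint ranges: [-2.88, 2.88], [-0.31, 2.03], [-1.54, 1.56], [0.2, 2.42], [-1.41, 4.55], [0.19, 2.02], [-2.57, 2.57]. Speed limits (rad/s): [2.57, 2.57, 3.14, 3.14, 3.14, 3.14, 3.14].

## Interface

Orientations are given as a unit quaternion [x, y, z, w].
In Python, from bench import manip, effector, viewer gives the robot as it stands. Calls block until the motion is done:
- manip.move_pose(position, orientation): joint-space move of the TCP to a pose.
- manip.servo_line(position, ori=None, vel=0.15): straight line of the TCP; ori=None keeps the orientation; vel is the mean speed in m/s.
- manip.movej(angles): joint-space move.
- effector.open_jaws() and effector.close(f_grip=None): open the fingers fully, or close them until they stop; f_grip is the grip in N (None keeps the last).
- manip.sleep(seconds).
- manip.solve_ik(position, orientation): joint angles nearest the present ones, or None.
- viewer.get_image(name): name is "scene" or "top"; returns the picture (480x640x3 uint8, red, green, blue); there is no depth.
- viewer.get_calibration(name): a dict with "vfov" (degrees; the focal length in pixels is half the picture's height over the tangent of half this angle, whatever the lens; pixels are square), "cx", "cy" (the principal point, pixels), "eye" and "attitude" of the camera in the world. Camera axes: x right, y down, z forward; pixel columns grow to the right and rows downward; lengths in m; the calibration is good to about 2 mm. A picture is of the moment at which its call begins. get_calibration takes no time and is no camera call.
A pose or a line that the arm cannot do raises manip.PlanningError and nothing moves.
- manip.hand_in(): hands the job in; it is judged then, once.
Readings, each from a call of its own:
- manip.current_clock(): time.
- manip.current_q(): joint angles.
- manip.current_joint_velocities(): joint speeds.
- manip.current_tau(): joint torques, N m.
- manip.current_tool_pos(): TCP position.
- manip.current_tcp_rot(): TCP orientation.
- manip.current_force(): force on the tool from outside, world axes, zero at the start.
- manip.current_wrist_torque(): the same for the moment, N m.
- manip.current_finger_gap(): finger opening in m.
- manip.current_gripper_force(): force on a finger pad.
Only numpy, scipy, OpenCV 4.12 (cv2) and the standard library are available. Lean on these libraries where they do the work, as an engineer would, in place of code of your own. Each camera call takes 0.05 s, during which the arm holds its last target. There are 200 camera calls.

## Working session

There is one attempt and no reset: what is moved stays moved. The work goes in short steps, each a Python script; the robot and the scene stay as the last script left them, time stands still between calls to the robot, and variables do not carry over. Pictures are saved under pics/ and viewed, at most 10 in all, crops included, and the job is handed in when it is done.

```bash
mkdir -p pics
python3 - <<'E'
from bench import manip, effector, viewer
import cv2
for n in ("scene","top"):
    cv2.imwrite(f"pics/{n}0.png",viewer.get_image(n)[:,:,::-1]); print(n,viewer.get_calibration(n))
print(manip.current_clock(),manip.current_tcp_rot(),manip.current_finger_gap())
E
```

```text
scene {'vfov': 44.22940899456793, 'cx': 331.96516296293373, 'cy': 236.34577487704635, 'eye': array([1.27716014, 0.5384376 , 0.99007038]), 'attitude': array([ 0.41848948,  0.8189999 , -0.34924661, -0.17925547])}
top {'vfov': 54.34244567798101, 'cx': 315.98503318692184, 'cy': 244.54934188050137, 'eye': array([0.45939478, 0.0048161 , 1.12289726]), 'attitude': array([ 0.70917582, -0.70420978,  0.03105498, -0.01392241])}
0.1 [ 9.74027322e-01  2.26428786e-01 -1.54265142e-04 -8.69604106e-04] 0.09194880739644967
```

View pics/scene0.png

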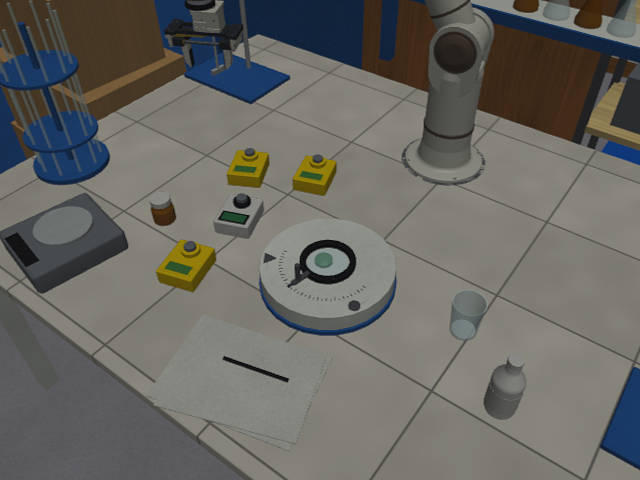

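View pics/top0.png

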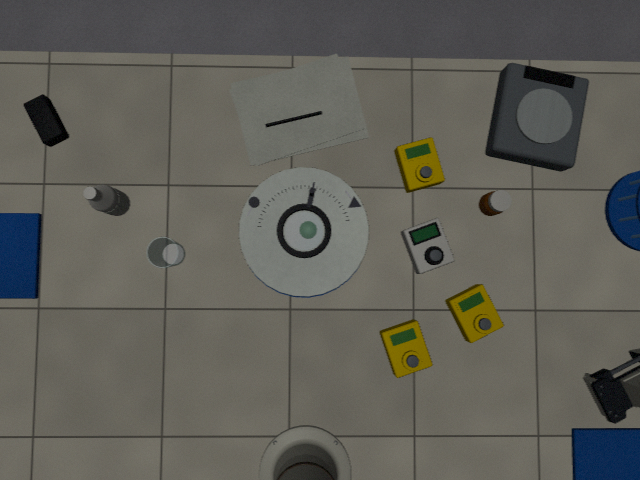

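The white read-out at top (428,246) / scene (240,215) is the one meant. The yellow look-alikes in the top view are at (420,164), (475,313) and (406,348). The triangle is at top (354,203) / scene (269,258) and the disc, not wanted, is at top (254,202) / scene (354,305). The lever is near top (311,195) / scene (298,278). The scale in the top picture also has the drum near (304,232). Next I'll measure these and check them in a close crop.

```bash
cat > h.py <<'E'
import numpy as np, cv2
from scipy.spatial.transform import Rotation as R
from bench import manip, effector, viewer
C={n:viewer.get_calibration(n) for n in("scene","top")}
def ray(n,p):
    c=C[n]; f=240/np.tan(np.radians(c["vfov"])/2)
    d=R.from_quat(c["attitude"]).apply([(p[0]-c["cx"])/f,(p[1]-c["cy"])/f,1]); return np.array(c["eye"]),d/np.linalg.norm(d)
def plane(n,p,z):
    e,d=ray(n,p); return e+d*(z-e[2])/d[2]
def tri(ps,pt):
    (a,u),(b,v)=ray("scene",ps),ray("top",pt)
    s=np.linalg.lstsq(np.c_[u,-v],b-a,rcond=None)[0]; P,Q=a+s[0]*u,b+s[1]*v
    return (P+Q)/2,np.linalg.norm(P-Q)
def proj(n,P):
    c=C[n]; f=240/np.tan(np.radians(c["vfov"])/2)
    q=R.from_quat(c["attitude"]).inv().apply(np.array(P)-c["eye"]); return q[...,:2]/q[...,2:]*f+[c["cx"],c["cy"]]
E
cat > crop.py <<'E'
import cv2,numpy as np
t=cv2.imread("pics/top0.png");s=cv2.imread("pics/scene0.png")
a=cv2.resize(t[160:300,236:376],(560,560),interpolation=cv2.INTER_CUBIC)
b=cv2.resize(t[215:280,395:460],(240,240),interpolation=cv2.INTER_CUBIC)
c=cv2.resize(s[190:240,210:270],(240,200),interpolation=cv2.INTER_CUBIC)
o=np.zeros((560,800,3),np.uint8);o[:,:560]=a;o[:240,560:]=b;o[250:450,560:]=c
cv2.imwrite("pics/crop1.png",o)
a=cv2.resize(s[210:330,250:410],(800,600),interpolation=cv2.INTER_CUBIC);cv2.imwrite("pics/crop2.png",a)
E
python3 crop.py
python3 - <<'E'
from h import *
for n,z in(("top",(304,232)),("scene",(328,262))):
    im=cv2.imread(f"pics/{n}0.png"); g=cv2.cvtColor(im,cv2.COLOR_BGR2GRAY)
    x0,y0,x1,y1=(236,160,376,300) if n=="top" else (250,210,410,330)
    m=np.zeros_like(g); m[y0:y1,x0:x1]=(g[y0:y1,x0:x1]<75)*255
    cs,_=cv2.findContours(m,cv2.RETR_CCOMP,cv2.CHAIN_APPROX_NONE)
    for c in cs:
        A=cv2.contourArea(c)
        if A<15: continue
        M=cv2.moments(c); p=(M["m10"]/M["m00"],M["m01"]/M["m00"])
        e=cv2.fitEllipse(c)
        print(n,A,np.round(p,1),"z59",plane(n,p,.059).round(4),"ell",np.round(e[0],1),np.round(e[1],1),plane(n,e[0],.069).round(4))
E
```

```text
top 51.0 [354.3 203. ] z59 [ 0.6237 -0.1083  0.059 ] ell [354.3 202.9] [ 9.3 10. ] [ 0.6223 -0.1073  0.069 ]
top 77.5 [253.7 201.8] z59 [0.6241 0.1223 0.059 ] ell [253.7 201.8] [ 9.7 10.4] [0.6225 0.1212 0.069 ]
top 2321.5 [303.8 229.4] z59 [0.5618 0.0073 0.059 ] ell [304.4 226.8] [51.  67.4] [0.5667 0.006  0.069 ]
top 1423.0 [303.6 230.6] z59 [0.5589 0.0078 0.059 ] ell [303.6 230.6] [42.2 43. ] [0.5579 0.0078 0.069 ]
scene 77.5 [353.9 305.4] z59 [0.6268 0.1252 0.059 ] ell [353.9 305.4] [ 9.4 10.7] [0.6338 0.1296 0.069 ]
scene 294.5 [277.3 310.1] z59 [0.7275 0.0071 0.059 ] ell [406.  182.4] [187.2 370.4] [0.2312 0.0121 0.069 ]
scene 227.5 [374.4 313.6] z59 [0.6203 0.1705 0.059 ] ell [750.1 699.5] [ 309.4 1069.4] [0.8661 0.8829 0.069 ]
scene 44.5 [268.  257.6] z59 [ 0.6255 -0.1038  0.059 ] ell [267.8 257.5] [ 7.8 10.6] [ 0.6326 -0.0974  0.069 ]
scene 2073.0 [325.2 262.5] z59 [0.5639 0.0066 0.059 ] ell [323.8 263.4] [43.5 68.4] [0.5757 0.0116 0.069 ]
scene 1005.5 [327.3 261.4] z59 [0.5585 0.0083 0.059 ] ell [327.3 261.4] [29.  44.3] [0.5663 0.014  0.069 ]
scene 82.0 [255.3 219.9] z59 [ 0.5489 -0.2081  0.059 ] ell [255.1 220.1] [ 4.4 29.2] [ 0.5574 -0.1997  0.069 ]
```

View pics/crop1.png

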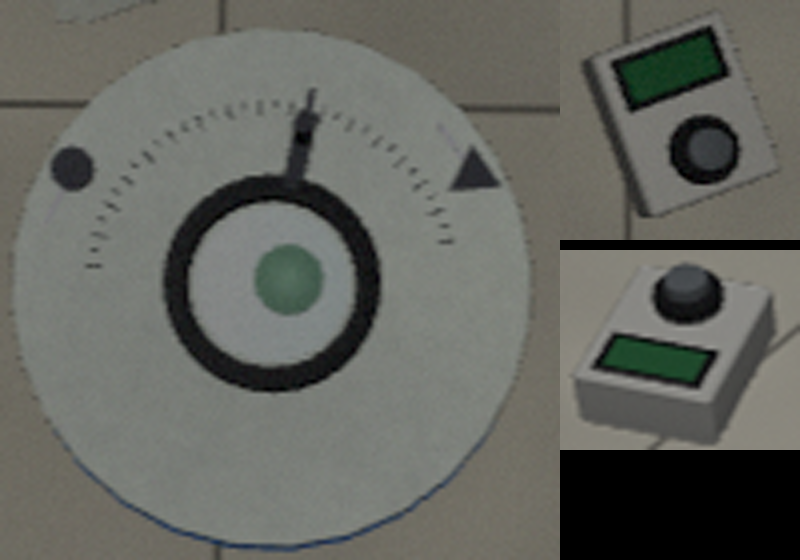

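View pics/crop2.png

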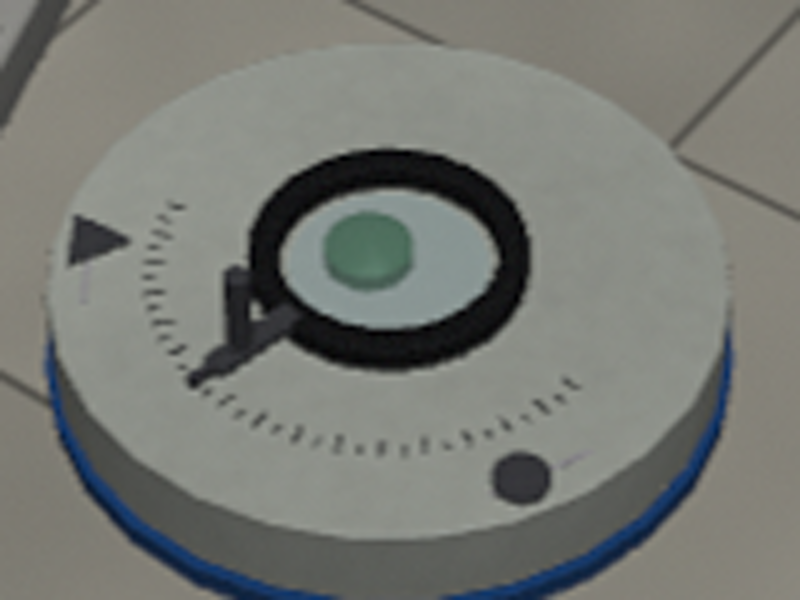

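The crops confirm the choice: triangle at top (354.3,203), disc at (253.7,202), and the axis near (303.6,231). The pointer tip is near (314,182.5), to the disc side of the triangle. The white box's button is at top (436,255.6) / scene (241.8,198.8). The post has to go clockwise by about 0.9 rad.

```bash
cat >> h.py <<'E'
def cen(g,box,thr=110):   # darkness-weighted centroid
    x0,y0,x1,y1=box; w=np.clip(thr-g[y0:y1,x0:x1].astype(float),0,None)
    yy,xx=np.mgrid[y0:y1,x0:x1]; return np.array([(w*xx).sum(),(w*yy).sum()])/w.sum()
def drum(im):
    g=cv2.cvtColor(im,cv2.COLOR_BGR2GRAY); b=cv2.GaussianBlur(g,(3,3),0)
    return g,b
E
python3 - <<'E'
from h import *
from scipy.optimize import least_squares
im=cv2.imread("pics/top0.png"); g=cv2.cvtColor(im,cv2.COLOR_BGR2GRAY)
# ring outer/inner edges along radial rays, turned to world points
def edges(n,c0,z,rr,sign,skip):
    g=cv2.cvtColor(cv2.imread(f"pics/{n}0.png"),cv2.COLOR_BGR2GRAY).astype(np.float32); P=[]
    r=np.arange(rr[0],rr[1],.0004)
    for a in np.arange(-np.pi,np.pi,.05):
        if skip(a): continue
        W=np.c_[c0[0]+r*np.cos(a),c0[1]+r*np.sin(a),np.full_like(r,z)]; p=proj(n,W).astype(np.float32)
        v=cv2.remap(g,p[:,:1],p[:,1:],cv2.INTER_LINEAR).ravel(); d=np.gradient(cv2.blur(v[:,None],(1,5)).ravel())*sign
        P.append(W[d.argmax(),:2])
    P=np.array(P); s=least_squares(lambda q:np.hypot(*(P-q[:2]).T)-q[2],[*c0,np.mean(rr)],loss="soft_l1",f_scale=.001); return s.x,np.std(s.fun)
c={}
for n in("top","scene"):
    c[n],sd=edges(n,(.559,.008),.069,(.053,.071),1,lambda a:abs(a+.15)<.5); print(n,"ring outer top",c[n].round(4),sd.round(4))
    x,sd=edges(n,(.559,.008),.055,(.142,.158),-1,lambda a:False); print(n,"drum",x.round(4),sd.round(4))
boxes={"top":((344,193,365,212),(245,193,263,211)),"scene":((260,249,278,266),(345,297,363,314))}
for n in boxes:
    g=cv2.cvtColor(cv2.imread(f"pics/{n}0.png"),cv2.COLOR_BGR2GRAY)
    for b in boxes[n]:
        P=plane(n,cen(g,b),.059)[:2]; d=P-c[n][:2]; print(n,P.round(4),"r",np.hypot(*d).round(4),"ang",np.arctan2(d[1],d[0]).round(4))
print("post tri",tri((297.3,264.2),(312.2,188.5)),"post top plane",plane("top",(312.2,188.5),.112),plane("scene",(297.3,264.2),.112))
print("tip tri",tri((289,286),(313.9,183)))
for n,p in(("top",(313.9,183)),("scene",(289,286))):
    d=plane(n,p,.066)[:2]-c[n][:2]; print("tip",n,np.hypot(*d),np.arctan2(d[1],d[0]))
print("button",tri((241.8,198.3),(436.2,255.6)))
print("tri",tri((267.8,257.6),(354.3,203)))
E
```

```text
top ring outer top [0.5585 0.0077 0.0615] 0.0005
top drum [0.5591 0.0079 0.1479] 0.001
scene ring outer top [0.5631 0.0119 0.0633] 0.0014
scene drum [0.5608 0.0103 0.1481] 0.0016
top [ 0.6243 -0.1091] r 0.134 ang -1.058
top [0.6244 0.1227] r 0.1326 ang 1.0508
scene [ 0.6256 -0.1036] r 0.1314 ang -1.0746
scene [0.627  0.1258] r 0.1306 ang 1.0593
post tri (array([ 0.64448641, -0.00803888,  0.113639  ]), np.float64(0.005787498414812869)) post top plane [ 0.64644523 -0.01046081  0.112     ] [ 0.64194601 -0.00645832  0.112     ]
tip tri (array([ 0.66709257, -0.01344895,  0.06350247]), np.float64(0.0037571917926678255))
tip top 0.11146548090814144 -0.20465010236565057
tip scene 0.10711121381326445 -0.20894846584169843
button (array([ 0.50291902, -0.2965646 ,  0.05071744]), np.float64(0.005252237286586284))
tri (array([ 0.62364456, -0.10780952,  0.05513535]), np.float64(0.0020524170924409685))
```

```bash
cat >> h.py <<'E'
AX=np.array([.5598,.009]); Z=.085
def pose(th,gap=0.,z=Z):
    u=np.array([np.cos(th),np.sin(th)]); n=np.array([-u[1],u[0]])
    p=AX+.085*u+(.0155+gap)*n
    q=R.from_matrix(np.c_[[*n,0],[*u,0],[0,0,-1]]).as_quat(); return [*p,z],q
E
python3 - <<'E'
from h import *
effector.close(10)
manip.move_pose(*pose(-.206,.03,.17)); print(manip.current_clock(),manip.current_tool_pos(),manip.current_q())
p,q=pose(-.206,.03); manip.servo_line(p,q,vel=.12)
f0=manip.current_force()
p,q=pose(-.206,.004); manip.servo_line(p,q,vel=.08); print(manip.current_force()-f0)
for th in np.linspace(-.206,-.98,7)[1:]:
    p,q=pose(th); manip.servo_line(p,q,vel=.06); print(round(th,3),(manip.current_force()-f0).round(2),manip.current_clock())
for n in("scene","top"): cv2.imwrite(f"pics/{n}1.png",viewer.get_image(n)[:,:,::-1])
a=cv2.imread("pics/top1.png")[160:300,236:376]; b=cv2.imread("pics/scene1.png")[200:320,250:370]
cv2.imwrite("pics/c3.png",np.hstack([cv2.resize(x,(400,400),interpolation=cv2.INTER_CUBIC) for x in(a,b)]))
E
```

```text
4.0917 [0.65254572 0.03431375 0.1698985 ] [ 0.54329783  0.73511638 -0.97112821  1.58032755  0.64436402  1.17547344
 -0.77318983]
[-0.44193592  0.83306702 -0.2796792 ]
-0.335 [ 0.45  1.24 -1.19] 5.825
-0.464 [-0.43  0.28 -0.15] 6.1583
-0.593 [-0.97  1.13 -0.36] 6.4917
-0.722 [-0.8   1.01 -1.13] 6.825
-0.851 [-0.05  0.1  -0.29] 7.1583
-0.98 [ 0.25  0.87 -0.99] 7.4917
```

View pics/c3.png

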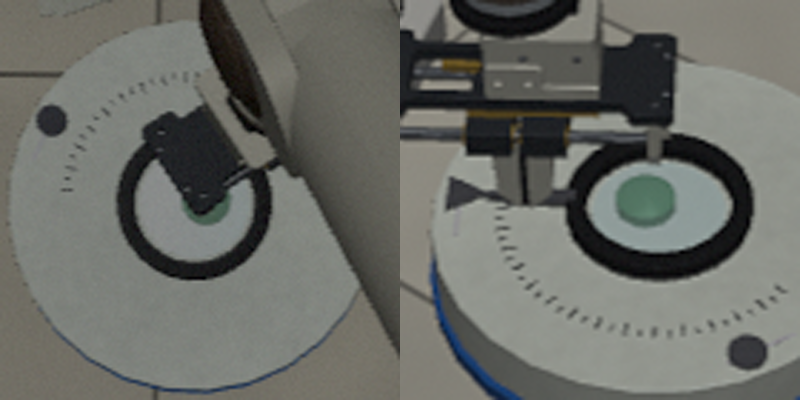

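The left half shows the hand hiding the lever from above. The right half shows the lever close to the triangle, at crop (460,192), so I'll back off to the read-out side and measure.

Run:
```python
from h import *
p,q=pose(-.98,.03); manip.servo_line(p,q,vel=.1)
p[2]=.19; manip.servo_line(p,q,vel=.2)
manip.move_pose([.50,-.297,.15],q); print(manip.current_clock())
for n in("scene","top"): cv2.imwrite(f"pics/{n}2.png",viewer.get_image(n)[:,:,::-1])
a=cv2.imread("pics/top2.png")[170:270,286:386]; b=cv2.imread("pics/scene2.png")[210:310,250:350]
cv2.imwrite("pics/c4.png",np.hstack([cv2.resize(x,(400,400),interpolation=cv2.INTER_CUBIC) for x in(a,b)]))
```

```text
9.8667
```

View pics/c4.png

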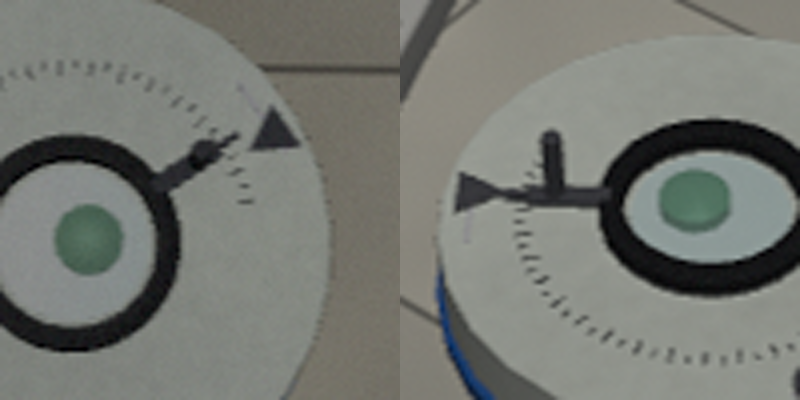

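The pointer tip is now at about top (345.5,204), a few degrees short of the triangle at (354.3,203). I'll measure both angles numerically.

```bash
cat > ang.py <<'E'
from h import *
import sys
AXV={"top":(.5589,.0078),"scene":(.5612,.0105)}  # axis as each view sees it
def band(n,k,z,r0,r1,a0,a1,thr=85):
    g=cv2.cvtColor(cv2.imread(f"pics/{n}{k}.png"),cv2.COLOR_BGR2GRAY).astype(np.float32)
    a=np.arange(a0,a1,.004); r=np.arange(r0,r1,.0008); A,Rr=np.meshgrid(a,r)
    p=proj(n,np.dstack([AXV[n][0]+Rr*np.cos(A),AXV[n][1]+Rr*np.sin(A),np.full_like(A,z)]).reshape(-1,3)).astype(np.float32)
    v=cv2.remap(g,p[:,0].reshape(A.shape),p[:,1].reshape(A.shape),cv2.INTER_LINEAR)
    w=np.clip(thr-v,0,None); return (w*A).sum()/w.sum()
def report(k,est):
    for n in("top","scene"):
        print(n,k,"lever",band(n,k,.069,.066,.078,est-.2,est+.2).round(3),"pointer",band(n,k,.066,.102,.111,est-.12,est+.12).round(3),
          "triangle",band(n,k,.059,.112 if n=="x" else .118,.150,-1.25,-.88).round(3))
if __name__=="__main__": report(sys.argv[1],float(sys.argv[2]))
E
python3 ang.py 2 -0.98; python3 ang.py 0 -0.206
```

```text
top 2 lever -0.983 pointer -0.98 triangle -1.062
scene 2 lever -0.961 pointer -0.995 triangle -1.058
top 0 lever -0.198 pointer -0.197 triangle -1.062
scene 0 lever -0.236 pointer -0.209 triangle -1.058
```

Lever at −0.982, as commanded (−0.98), and the triangle is at −1.06. I'll make the final nudge to −1.06, then check it from the hover over the read-out.

```bash
python3 - <<'E'
from h import *
p,q=pose(-.98,.03,.19); manip.move_pose(p,q)
manip.servo_line(pose(-.98,.03)[0],q,vel=.15)
for th,g,v in((-.97,.004,.06),(-1.02,0,.04),(-1.061,0,.03)):
    p,q=pose(th,g); manip.servo_line(p,q,vel=v)
manip.sleep(.2)
p,q=pose(-1.061,.03); manip.servo_line(p,q,vel=.08)
p[2]=.19; manip.servo_line(p,q,vel=.2)
manip.move_pose([.503,-.297,.09],q); print(manip.current_clock())
for n in("scene","top"): cv2.imwrite(f"pics/{n}3.png",viewer.get_image(n)[:,:,::-1])
a=cv2.imread("pics/top3.png")[170:270,286:386]; b=cv2.imread("pics/scene3.png")[180:280,210:310]
cv2.imwrite("pics/c5.png",np.hstack([cv2.resize(x,(400,400),interpolation=cv2.INTER_CUBIC) for x in(a,b)]))
E
python3 ang.py 3 -1.06
```

```text
15.725
top 3 lever -1.058 pointer -1.052 triangle -1.062
scene 3 lever -1.041 pointer -1.072 triangle -1.058
```

View pics/c5.png

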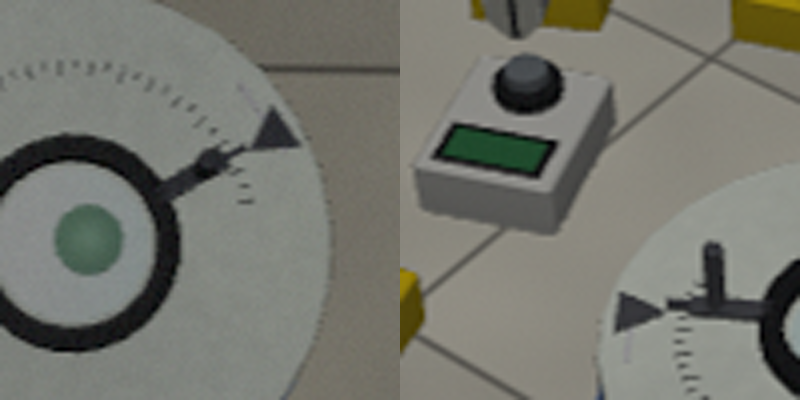

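The pointer meets the triangle's corner in both views (crop (245,150) and (665,303)), and the fingers hang above the button. Now the press.

```bash
python3 - <<'E'
from h import *
f0=manip.current_force()[2]
manip.servo_line([.503,-.297,.058],vel=.08)
z=.058; hit=None
while z>.038:
    z-=.001; manip.servo_line([.503,-.297,z],vel=.02); manip.sleep(.1)
    f=manip.current_force()[2]-f0; print(round(z,3),manip.current_tool_pos()[2].round(4),f.round(2))
    if f>12: break
manip.sleep(.3); print(manip.current_force()[2]-f0)
manip.servo_line([.503,-.297,.09],vel=.06); manip.servo_line([.503,-.297,.15],vel=.15)
print(manip.current_clock())
for n in("scene","top"): cv2.imwrite(f"pics/{n}4.png",viewer.get_image(n)[:,:,::-1])
E
python3 ang.py 4 -1.06
```

```text
0.057 0.057 5.85
0.056 0.0563 8.38
0.055 0.0562 14.89
14.15328663802857
19.0083
top 4 lever -1.06 pointer -1.051 triangle -1.062
scene 4 lever -1.041 pointer -1.072 triangle -1.058
```

The stop came at z = 0.0562, higher than the roughly 0.045 I expected, and the start of contact wasn't recorded. I'll press again from higher up to get the force profile over the whole travel.

```bash
python3 - <<'E'
from h import *
manip.servo_line([.503,-.297,.074],vel=.15); manip.sleep(.2)
f0=np.mean([manip.current_force()[2] for _ in range(5)])
z=.070; manip.servo_line([.503,-.297,z],vel=.05)
while z>.04:
    z-=.001; manip.servo_line([.503,-.297,z],vel=.02); manip.sleep(.15)
    f=np.mean([manip.current_force()[2] for _ in range(5)])-f0; print(round(z,3),manip.current_tool_pos()[2].round(4),f.round(2))
    if f>14: break
a=viewer.get_image("scene")[:,:,::-1]; cv2.imwrite("pics/scene5.png",a)
manip.servo_line([.503,-.297,.11],vel=.08); manip.servo_line([.503,-.297,.15],vel=.15)
b=viewer.get_image("scene")[:,:,::-1]; cv2.imwrite("pics/scene6.png",b); cv2.imwrite("pics/top6.png",viewer.get_image("top")[:,:,::-1])
cv2.imwrite("pics/c6.png",np.hstack([cv2.resize(x[185:245,210:270],(400,400),interpolation=cv2.INTER_CUBIC) for x in(a,b)]))
print(manip.current_clock())
E
python3 ang.py 6 -1.06
```

```text
0.069 0.069 -0.23
0.068 0.068 0.64
0.067 0.067 0.23
0.066 0.066 0.34
0.065 0.065 0.73
0.064 0.064 0.72
0.063 0.063 0.66
0.062 0.0622 1.31
0.061 0.0611 2.21
0.06 0.0601 2.93
0.059 0.0591 3.01
0.058 0.0581 4.22
0.057 0.0571 4.26
0.056 0.0563 7.48
0.055 0.0562 13.85
0.054 0.056 20.53
28.0333
top 6 lever -1.059 pointer -1.051 triangle -1.062
scene 6 lever -1.041 pointer -1.072 triangle -1.058
```

View pics/c6.png

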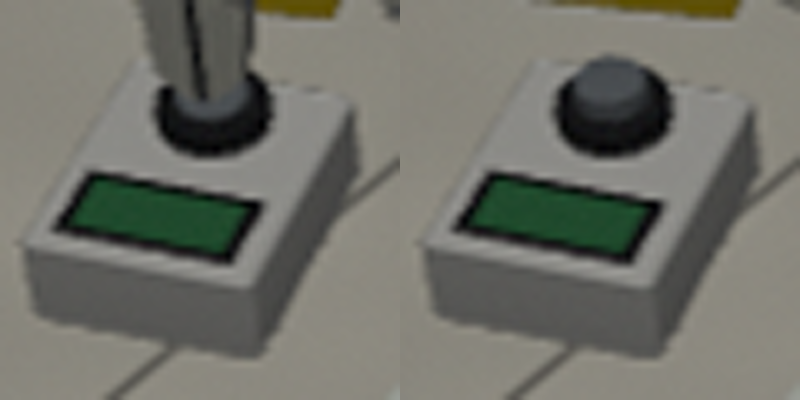

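The profile shows a spring ramp from z = 0.0622 to a hard stop at 0.0562. That is the full 6 mm at about 5 N. The left picture shows the button down under the fingers, and the right one shows it back up. The pointer is still on the triangle, so I'm handing in.

```bash
python3 -c "
from bench import manip
print(manip.hand_in())"
```

```text
the job is handed in; nothing more can be done
None
```

I handed the job in at about 28 s: the pointer is on the triangle to within about 0.01 rad, the read-out button went fully down and came back up (pressed twice, the second time to confirm its full 6 mm travel), and I saw no sign that the lens, beaker, bottle or jar was touched.

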